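# Hang the bay marker on the sign rail

## Task

Take the marker with the rectangular plate out of the leaning rack and hook it over the flat rail at the rail's open end, where no guard rod runs above it. Then slide it along the rail, under the guard rod, until it is centred on the upright tab, and leave it hanging straight and fully seated. Leave the marker with the round plate in its place in the rack, and do not disturb the battery or the cardboard bin.

Things in the scene. Friction and masses are not known exactly. Their poses are not given: they have to be found in the camera images.
- marker_grip (a point): Grip point of the marker with the RECTANGULAR plate, on its black handle, a bar 24 mm wide (y), 12 thick (x), 88 long (z; 25 above, 63 below this point). Marker axes: z up along the handle, x away from the robot when hung. In the rack it leans 35 deg, top towards the -x side. It lies 40 mm to -x and 45 mm above marker_hook. Marker: 0.25 kg, balances upright on the rail.
- marker_hook (a point): Same marker, same axes: middle of the underside of its hook's bridge, which rests on the rail. Hook: inverted U of 4 mm steel, 40 mm wide (y); gap 16 mm (x -8 to 8); near leg 28 mm deep; far leg 30 mm deep, carrying the white-faced plate: 110 mm wide, x 8 to 12, from 30 to 95 mm below this point. An arm 15 mm below this point joins near leg and handle.
- rounder_grip (a point): Grip point of the other marker, a bystander parked in the rack 130 mm beside the first: same hook and handle, but a ROUND plate 65 mm in diameter on a short straight foot. The two may stand in either place.
- rack: Fixed dark steel rack, 250 mm long (y); origin on the table below the parked hooks (these 125 mm up), z up, tops leaning to -x. Markers are parked at y -65 and +65, plate resting on an 83 mm high, 6 mm thick board that leans 35 deg and reaches up into the hook, foot on a ledge square to it with an 8 mm high lip 17 mm in front of the plate. They lift out along their own z.
- rail: Fixed stand; origin on the table below mid-rail, y along the rail, x away from the robot. Rail: flat steel bar on edge, 6 mm thick, 30 tall, y -220 to 220, top edge at z 125. Posts at both ends. A 10 mm guard rod runs over it, underside 10 mm above the top edge, from y -42 to the +y post; its free end curls up to y -65. Open end: y -210 to -65; lower a marker at about y -120.
- tab: Fixed upright aluminium tab on the guard rod, 8 mm wide (y), 46 mm long (x -8 to 38), its top 48 mm above the rail's top edge; origin on the rail's top edge straight below it; axes as rail. It shows where the middle of the marker must hang; the hook passes below it and the rod.
- battery: Black boxed battery, 75 x 150 x 90 mm (x, y, z) with two terminals 12 mm high, a bystander on the table beyond the rail; origin at the centre of its underside.
- bin: Open cardboard bin, 160 x 110 x 80 mm, a bystander; origin at the centre of its underside.
There are look-alikes about, which are no part of the job. What is shaped like the part that bears marker_grip but purple or yellow is not meant.

How it is judged (in metres and radians):
On the way:
1. the marker with the rectangular plate is hooked over the rail at its open end, seated on the top edge, before the guard rod (x of marker_hook in the frame of rail between -0.009 and 0.009 m and z of marker_hook in the frame of rail between 0.12 and 0.131 m and angle between marker_hook's own z axis and vertical below 0.15 rad and angle between the y axis of marker_hook and the y axis of rail, either way round below 0.15 rad and y of marker_hook in the frame of rail between -0.22 and -0.06 m), for 0.1 s.
At the end, for the whole second after the job is handed in: The rectangular-plate marker hangs by its hook on the rail, seated (hook within 6 mm of the rail's top edge in height and 9 mm across), within 0.15 rad of upright and in line with the rail, its middle within 10 mm of the tab along the rail (x of marker_hook in the frame of rail between -0.009 and 0.009 m and z of marker_hook in the frame of rail between 0.12 and 0.131 m and angle between marker_hook's own z axis and vertical below 0.15 rad and angle between the y axis of marker_hook and the y axis of rail, either way round below 0.15 rad and y of marker_hook in the frame of tab between -0.01 and 0.01 m); the robot touches nothing.
It fails at once if the round-plate marker is moved by more than 20 mm (distance of rounder_grip from where it was at the start of the episode above 0.02 m).
It fails at once if the battery is moved by more than 20 mm (distance of battery from where it was at the start of the episode above 0.02 m).
It fails at once if the cardboard bin is moved by more than 20 mm (distance of bin from where it was at the start of the episode above 0.02 m).
It also fails if it takes over 50 s, if anything falls off the work surface, if the arm or the gripper's body presses on something with over 40 N, if the wrist force passes 120 N, or if a joint passes its speed limit or range.

## Robot

A 6-joint arm with a two-finger parallel gripper is mounted at the origin on the work surface. World frame = base frame: x ahead of the robot, y to its left, z up, the work surface at z = 0. Lengths are in mm, angles in rad, forces in N, time in s.
With the tool pointing down it reaches from about 350 to 875 mm from the base axis. Payload 4.2 kg.
Tool frame: the origin (TCP) lies at the very end of the fingers, on their centre line; the grasp point (between the pads) lies behind it (bot.pinch_z is the z of the grasp point in the tool frame, in mm); z points along the fingers, y is the line along which they close (so a half turn about z gives the same grasp; the last joint's range is limited). The gripper opens to 85 mm and grips with 20 to 120 N. Pads are 22 mm wide; open, the fingers measure 114 mm over their backs; the gripper's body (76 mm by 85 mm) begins 54 mm behind the grasp point. The pads swing forward as they close: fully open they stand 13 mm farther back than shut.
Start: joints at [1.417, 0.385, 0.008, 0, -1.194, -0.259], TCP at [250.701, 572.493, 231.312] pointing down, gripper open.
Joint ranges: [-3.14, 3.14], [-1.21, 2.06], [-1.07, 1.41], [-3.16, 2.05], [-2.99, -0.16], [-3.1, 3.1]. Speed limits (rad/s): [2.79, 2.79, 3.14, 3.14, 3.14, 3.14].

## Interface

Orientations are given as a unit quaternion [w, x, y, z].
In Python, from bench import bot gives the robot as it stands.
- The arm moves only by the tool carry_out, never from a script. Its argument "deltas" is a list of rows, each an object with "grip": the opening, from -1 (shut) to 1 (fully open), so that 0 is half open; "offset": the shift along the tool's x, y, z in units of 0.05 m (1.0 is 0.05 m), a list of three; "angular": the turn, a rotation vector about the tool's x, y, z in units of 180 degrees (1.0 is 180 degrees), a list of three. In form: [{"grip": grip, "offset": [tx, ty, tz], "angular": [rx, ry, rz]}, ...]. A call has 1 to 20 rows; each row shifts and turns the commanded pose from where the row before left it, along the tool's axes as they then stand; what a row does not reach is not made up. A row lasts 1/8 s, in which the tool goes at most 62.5 mm and 10.7 degrees, less where a joint would pass 70% of its speed; a pose out of reach is approached as far as the arm can. A call with a number of a shift or a turn outside -1 to 1 is refused whole. A call with a gripper value outside its range is refused whole. The fingers move at their own pace and stop on an object; "grip_force" is the grip in N (left out, the last holds). Time passes only in rows, so rows that do not move let the fingers close. It gives the time, the measured TCP pose, the force, the opening and the grip force at its end, in the units of the state.
- bot.sense(): the state, without advancing time (a new reading comes with each control period).
- bot.grab_frame(name): name is "side" or "top"; returns a dict with "color" (400x640x3 uint8, red, green, blue), "range_z" (400x640 float32, mm along the optical axis (not along the pixel's ray), 0 where there is no reading), "fx", "fy", "cx", "cy" (pixels), "distortion" ([k1, k2, p1, p2, k3] as OpenCV has them; the pictures are not rectified), "rvec" (rotation vector, rad) and "tvec" (3), from world to camera coordinates, as OpenCV has them. Camera axes: x right, y down, z forward; pixel columns grow to the right and rows downward; lengths in mm; the calibration is good to about 2 mm. A picture is of the moment at which its call begins.
- bot.sign_off(): hands the job in; it is judged then, once.
The state is a dict: "t": time; "qpos": joint angles; "qvel": joint speeds; "effort": joint torques, N m; "ee_pos": TCP position; "orientation": TCP orientation; "contact_force": force on the tool from outside, world axes, zero at the start; "wrist_torque": the same for the moment, N m; "opening": finger opening in mm; "grasp_force": force on a finger pad.
Only numpy, scipy, OpenCV 4.12 (cv2) and the standard library are available. Lean on these libraries where they do the work, as an engineer would, in place of code of your own. Each camera call takes 0.05 s, during which the arm holds its last target. There are 200 camera calls.

## Working session

There is one attempt and no reset: what is moved stays moved. The work goes in short steps, Python scripts to look and compute and a tool call to move; the robot and the scene stay as the last step left them, time stands still between calls to the robot, and variables do not carry over. Pictures are saved under pics/ and viewed, at most 10 in all, crops included, and the job is handed in when it is done.

Besides the shell and the picture viewer there is one more tool, called as name([rows], argument=value, ...), one row to a line, values as JSON. carry_out: Moves the arm, as the interface text tells. Its arguments: {"type":"object","properties":{"deltas":{"type":"array","items":{"type":"object","properties":{"grip":{"type":"number"},"offset":{"type":"array","items":{"type":"number","minimum":-1,"maximum":1}},"angular":{"type":"array","items":{"type":"number","minimum":-1,"maximum":1}}}}},"grip_force":{"type":"number"}},"required":["deltas"]}

```bash
ls; mkdir -p pics
cat > h.py <<'E'
import numpy as np, cv2
from scipy.spatial.transform import Rotation as R
from bench import bot
def cloud(f):
    K=np.array([[f['fx'],0,f['cx']],[0,f['fy'],f['cy']],[0,0,1.]])
    h,w=f['range_z'].shape
    uv=np.stack(np.meshgrid(np.arange(w),np.arange(h)),-1).reshape(-1,1,2).astype(np.float32)
    n=cv2.undistortPoints(uv,K,np.array(f['distortion'],float)).reshape(h,w,2)
    z=f['range_z'].astype(float)
    c=np.dstack([n[...,0]*z,n[...,1]*z,z])
    Rm=cv2.Rodrigues(np.array(f['rvec'],float))[0]
    P=(c-np.array(f['tvec'],float).ravel())@Rm
    P[z==0]=np.nan
    return P
def grab(n):
    f=bot.grab_frame(n); np.savez('last_%s.npz'%n,**f); return f
E
python3 - <<'E'
from h import *
for n in('side','top'):
    f=grab(n); cv2.imwrite(f'pics/{n}0.png',f['color'][...,::-1])
print(bot.sense(),bot.pinch_z)
E
```

```text
pics
{'t': 0.1, 'qpos': array([ 1.41660173e+00,  3.85479585e-01,  6.77313576e-03, -4.39078140e-04,
       -1.19400719e+00, -2.58607547e-01]), 'qvel': array([-0.00079384, -0.00255373,  0.00424224,  0.00307764,  0.00038413,
        0.00095064]), 'effort': array([-3.74188403e-05, -3.93318450e+01,  1.88928813e+01,  4.19785514e+00,
       -2.59837776e-03,  3.57083685e-06]), 'ee_pos': array([250.50593281, 572.03358718, 230.33458221]), 'orientation': array([ 9.67997445e-04,  9.78757744e-01, -2.05017847e-01, -1.53757756e-04]), 'contact_force': array([-0.54312018,  0.23476782, -0.88501786]), 'wrist_torque': array([ 0.01077028, -0.00865366,  0.0431415 ]), 'grasp_force': 0.0, 'opening': 85.3879482212822} -18.700000000000003
```

View pics/side0.png

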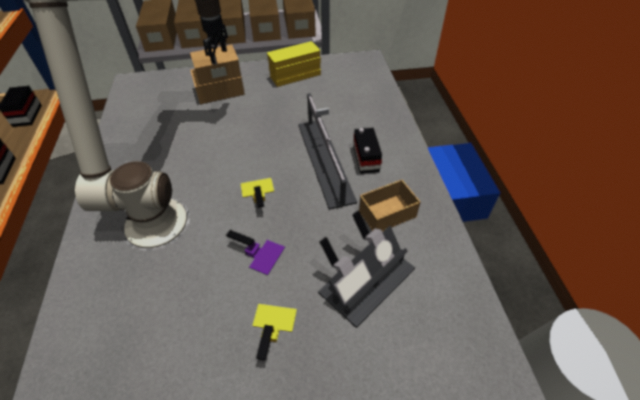

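View pics/top0.png

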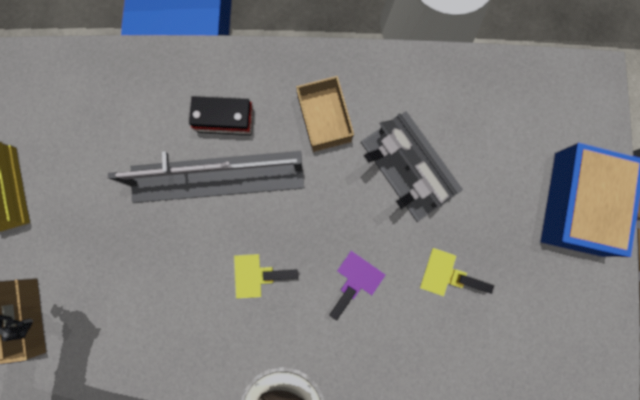

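The rectangular plate is at side (353,282), with its handle at (329,250) and at (405,200) in the top view. The round one is at side (384,250), top handle (380,155). The yellow and purple ones lie flat and are decoys. The rail runs across top (300,160)–(110,178), with the tab at (165,162).

```bash
python3 - <<'E'
from h import *
F={n:dict(np.load(f'last_{n}.npz')) for n in('side','top')}
C={n:cloud(F[n]) for n in F}
np.set_printoptions(precision=1,suppress=True)
# table check
print('table z',[np.nanmedian(C[n][r:r+10,c:c+10,2]) for n,r,c in(('top',320,200),('side',350,200))])
S=C['top'];T=F['top']['color']
for n,(r0,r1,c0,c1) in {'top':(105,225,355,465),'side':(205,325,312,418)}.items():
    P=C[n][r0:r1,c0:c1].reshape(-1,3);col=F[n]['color'][r0:r1,c0:c1].reshape(-1,3).astype(int)
    dark=(col.max(1)<45)&(P[:,2]>80)
    m=dark.reshape(r1-r0,c1-c0).astype(np.uint8)
    k,l,st,ce=cv2.connectedComponentsWithStats(m)
    for i in range(1,k):
        if st[i,4]<25: continue
        Q=P[l.ravel()==i];mu=np.median(Q,0);Q=Q[np.linalg.norm(Q-mu,axis=1)<70];c=Q.mean(0);u,s,v=np.linalg.svd(Q-c)
        t=(Q-c)@v[0]
        print(n,'dark',st[i],ce[i]+[c0,r0],'mean',c,'dir',v[0]*100,'ext',t.min(),t.max(),'nrm',v[2]*100)
    br=(col.min(1)>130)&(P[:,2]>30)
    m=br.reshape(r1-r0,c1-c0).astype(np.uint8);k,l,st,ce=cv2.connectedComponentsWithStats(m)
    for i in range(1,k):
        if st[i,4]<25: continue
        Q=P[l.ravel()==i];c=np.median(Q,0);Q=Q[np.linalg.norm(Q-c,axis=1)<80];c=Q.mean(0);u,s,v=np.linalg.svd(Q-c)
        print(n,'bright',st[i],ce[i]+[c0,r0],'mean',c,v[0]*100,'nrm',v[2]*100,s/np.sqrt(len(Q)))
# rail points
P=C['top'][140:205,100:315].reshape(-1,3)
for lo,hi in((110,122),(122,129),(129,142),(142,155),(155,165),(165,180)):
    Q=P[(P[:,2]>lo)&(P[:,2]<hi)]
    if len(Q)<4: continue
    c=Q.mean(0);u,s,v=np.linalg.svd(Q-c);t=(Q-c)@v[0]
    print('rail z',lo,hi,len(Q),c,v[0],t.min(),t.max(),(Q.min(0)),Q.max(0))
E
python3 - <<'E'
import cv2
a=cv2.imread('pics/top0.png')[135:215,100:315]; b=cv2.imread('pics/side0.png')[205:325,312:418]
c=cv2.imread('pics/side0.png')[90:215,290:400]
import numpy as np
a=cv2.resize(a,(780,290),interpolation=cv2.INTER_CUBIC)
b=cv2.resize(b,(270,300),interpolation=cv2.INTER_CUBIC);c=cv2.resize(c,(264,300),interpolation=cv2.INTER_CUBIC)
d=np.zeros((590,780,3),np.uint8);d[:290]=a;d[290:,:270]=b;d[290:,300:564]=c
cv2.imwrite('pics/crop1.png',d)
E
```

```text
table z [np.float64(-0.6309681037198024), np.float64(-0.6790062401319213)]
top dark [ 11  45  17  11 130] [374.  155.5] mean [ 638.5 -205.2  135. ] dir [-31.5  48.8  81.4] ext -48.28830191086114 34.16719291627925 nrm [-40.6  70.6 -58. ]
top dark [ 43  88  16  15 133] [405.2 200.3] mean [ 533.4 -279.4  137.3] dir [-35.2  48.7  79.9] ext -43.53450437544424 32.23931894167529 nrm [-48.6  63.5 -60.1]
top bright [ 28  24  28  24 392] [396.1 140.9] mean [ 682.8 -262.3  107. ] [-41.7  54.8  72.5] nrm [ 43.2 -58.3  68.8] [31.7 13.3  5.6]
top bright [ 59  57  34  40 629] [429.  183.2] mean [ 581.8 -345.1   98.1] [-32.5  58.6  74.2] nrm [ 41.9 -61.4  66.9] [32.6 25.7  4.9]
side dark [ 41   6  16  27 189] [360.7 223.6] mean [ 637.7 -210.   130.2] dir [ 32.8 -47.  -81.9] ext -39.72472133089707 41.795008557209066 nrm [-44.3  69.  -57.3]
side dark [  9  33  16  27 182] [328.5 250.6] mean [ 531.6 -286.4  131. ] dir [ 33.  -46.  -82.4] ext -39.16159209055049 38.644678269167926 nrm [-46.1  68.3 -56.6]
side bright [58 25  9  8 40] [374.5 233.4] mean [ 668.1 -250.7  131.5] [-75.4 -65.4   6. ] nrm [-22.5
[... 529 characters left out ...]
[566.3 -29.7 110. ] [630.7 425.9 121.8]
rail z 122 129 252 [606.6 119.5 124.4] [-0.1  1.   0. ] -150.9002492010971 310.6881304114945 [566.5 -30.  122. ] [630.2 427.6 129. ]
rail z 129 142 134 [585.3 302.5 139.9] [-0.1  1.  -0. ] -279.67638112533587 125.2453906108054 [566.5  24.4 129. ] [615.2 427.3 142. ]
rail z 142 155 395 [588.8 289.3 145. ] [-0.1  1.  -0. ] -156.3120104101015 140.18870363377735 [566.5 133.6 142. ] [626.  428.8 155. ]
rail z 155 165 48 [603.2 222.7 158.9] [-0.  1.  0.] -89.77381226855732 59.47613071491561 [581.4 133.  155. ] [627.7 281.7 163.4]
rail z 165 180 95 [604.  279.2 171.5] [0.4 0.9 0. ] -129.23036696318812 17.539304387365597 [581.6 136.2 165.4] [627.  288.2 176.3]
```

View pics/crop1.png

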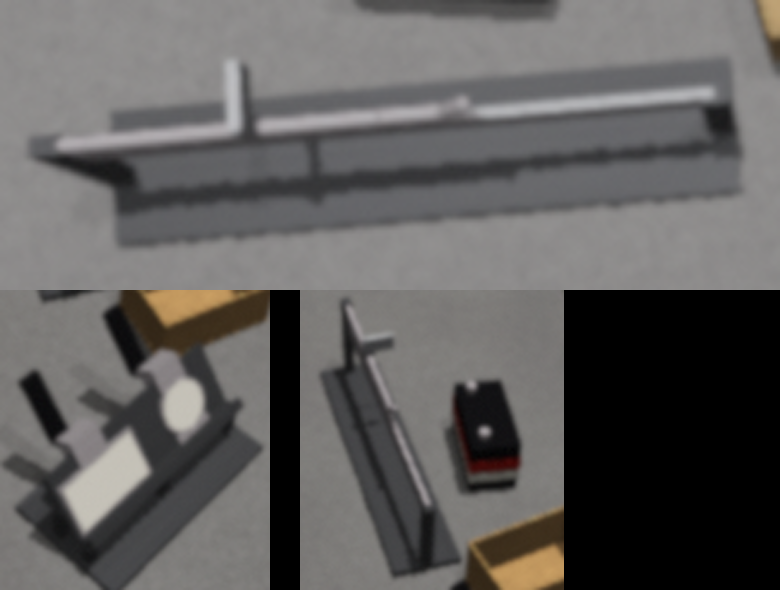

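The crop confirms that the marker with the white rectangular plate is the one at side (353,281), nearer −y. The disc at (384,250) is the bystander. In the top view, the rod's free end curls up at about (227,163) and the open rail continues right to (300,160).

```bash
cat >> h.py <<'E'
def marker_R(yaw,lean):  # columns x,y,z of marker
    return (R.from_euler('z',yaw,degrees=True)*R.from_euler('y',-lean,degrees=True))
FLIP=R.from_matrix(np.diag([1.,-1,-1]))  # tool x=marker x, tool z=-marker z
def q(w): return R.from_quat([w[1],w[2],w[3],w[0]])
def delta(p0,R0,p1,R1):
    "shift in tool units then turn in units"
    return R0.inv().apply(np.array(p1)-p0)/50, (R0.inv()*R1).as_rotvec()/np.pi
def cur():
    s=bot.sense(); return s['ee_pos'],q(s['orientation'])
E
python3 - <<'E'
from h import *
np.set_printoptions(precision=3,suppress=True)
for n,(r0,r1,c0,c1) in {'top':(135,215,100,315),'side':(85,215,290,360)}.items():
    f=dict(np.load(f'last_{n}.npz'));C=cloud(f)
    P=C[r0:r1,c0:c1].reshape(-1,3);col=f['color'][r0:r1,c0:c1].reshape(-1,3).astype(int)
    br=col.min(1)>110
    for nm,m in {'rail':(P[:,2]>112)&(P[:,2]<132)&(P[:,1]<115)&(P[:,1]>-20),'rod':(P[:,2]>138)&(P[:,2]<152)&(P[:,1]>160)&(P[:,1]<400),'tab':(P[:,2]>166)&(P[:,1]>200)&(P[:,1]<330),'curl':(P[:,2]>150)&(P[:,1]<180),'all':P[:,2]>100}.items():
        Q=P[m&(br|(nm=='all'))]
        if len(Q)<5: print(n,nm,len(Q));continue
        if nm in('rail','rod'):
            vx,vy,x0,y0=cv2.fitLine(Q[:,:2].astype(np.float32),cv2.DIST_HUBER,0,.1,.01).ravel()
            print(n,nm,len(Q),'x at y=0',x0-vx/vy*y0,'slope',vx/vy,'z',np.median(Q[:,2]))
        else: print(n,nm,len(Q),np.median(Q,0),np.percentile(Q,3,0),np.percentile(Q,97,0))
hook=np.array([560.3,-323.1,125.3]);M=marker_R(-54.3,35);grip=hook+M.apply([-40,0,45])
Rt=M*FLIP; p,R0=cur()
print('grip',grip,'TCP grasp',grip-M.apply([0,0,18.7]),'pre +120',grip+M.apply([0,0,101.3]))
print('turn',delta(p,R0,p,Rt), R0.as_matrix())
E
```

```text
top rail 185 x at y=0 621.0771 slope -0.11822218 z 123.45269470417972
top rod 374 x at y=0 620.76044 slope -0.11379122 z 143.65101096614967
top tab 84 [605.308 280.823 172.339] [582.768 276.107 168.452] [626.166 287.77  175.474]
top curl 26 [604.319 139.18  157.603] [600.617 133.128 150.885] [608.977 148.354 162.862]
top all 1321 [595.78  243.462 137.986] [569.435 -18.725 102.446] [623.914 417.672 172.438]
side rail 57 x at y=0 618.01215 slope -0.12114438 z 125.05249921454357
side rod 67 x at y=0 616.28894 slope -0.11273923 z 142.55856399571866
side tab 19 [601.271 278.311 171.489] [580.579 273.16  167.879] [620.741 283.917 174.563]
side curl 3
side all 573 [596.597 205.296 126.216] [ 565.534 -188.814  101.749] [627.295 408.455 170.353]
grip [ 526.118 -275.531  139.219] TCP grasp [ 532.377 -284.241  123.901] pre +120 [ 492.212 -228.346  222.199]
turn (array([0., 0., 0.]), array([-0.051,  0.19 ,  0.165])) [[ 0.916 -0.401 -0.001]
 [-0.401 -0.916 -0.002]
 [ 0.     0.002 -1.   ]]
```

carry_out([
  {"grip":0.4,"offset":[0,0,-0.8],"angular":[0,0,0]},
  {"grip":0.4,"offset":[0.638,0.749,0],"angular":[0,0,0]},
  {"grip":0.4,"offset":[0.638,0.749,0],"angular":[0,0,0]},
  {"grip":0.4,"offset":[0.638,0.749,0],"angular":[0,0,0]},
  {"grip":0.4,"offset":[0.638,0.749,0],"angular":[0,0,0]},
  {"grip":0.4,"offset":[0.638,0.749,0],"angular":[0,0,0]},
  {"grip":0.4,"offset":[0.638,0.749,0],"angular":[0,0,0]},
  {"grip":0.4,"offset":[0.638,0.749,0],"angular":[0,0,0]},
  {"grip":0.4,"offset":[0.638,0.749,0],"angular":[0,0,0]},
  {"grip":0.4,"offset":[0.638,0.749,0],"angular":[0,0,0]},
  {"grip":0.4,"offset":[0.638,0.749,0],"angular":[0,0,0]},
  {"grip":0.4,"offset":[0.638,0.749,0],"angular":[0,0,0]},
  {"grip":0.4,"offset":[0.638,0.749,0],"angular":[0,0,0]},
  {"grip":0.4,"offset":[0.638,0.749,0],"angular":[0,0,0]},
  {"grip":0.4,"offset":[0.638,0.749,0],"angular":[0,0,0]},
  {"grip":0.4,"offset":[0.638,0.749,0],"angular":[0,0,0]},
  {"grip":0.4,"offset":[0.638,0.749,0],"angular":[0,0,0]},
  {"grip":0.4,"offset":[0.638,0.749,0],"angular":[0,0,0]},
])

```text
t: 2.35
ee_pos: [492.1, -229.9, 270.9]
orientation: [-0.0, 0.979, -0.205, -0.0]
contact_force: [-0.3, 0.1, 0.5]
opening: 59.7
grasp_force: 0.0
```

carry_out([
  {"grip":0.4,"offset":[0,0,0],"angular":[-0.0085,0.0317,0.0275]},
  {"grip":0.4,"offset":[0,0,0],"angular":[-0.0085,0.0317,0.0275]},
  {"grip":0.4,"offset":[0,0,0],"angular":[-0.0085,0.0317,0.0275]},
  {"grip":0.4,"offset":[0,0,0],"angular":[-0.0085,0.0317,0.0275]},
  {"grip":0.4,"offset":[0,0,0],"angular":[-0.0085,0.0317,0.0275]},
  {"grip":0.4,"offset":[0,0,0],"angular":[-0.0085,0.0317,0.0275]},
  {"grip":0.4,"offset":[0,0,0],"angular":[0,0,0]},
  {"grip":0.4,"offset":[0,0,0],"angular":[0,0,0]},
])

```text
t: 3.35
ee_pos: [492.3, -230.7, 272.6]
orientation: [0.133, 0.856, -0.428, 0.258]
contact_force: [0.6, -0.3, 0.3]
opening: 60.0
grasp_force: 0.0
```

Run:
```python
from h import *
np.set_printoptions(precision=3,suppress=True)
M=marker_R(-54.3,35);g=np.array([526.1,-275.5,139.2]);p,R0=cur()
print(p,delta(p,R0,g+M.apply([0,0,41.3]),M*FLIP),delta(p,R0,g-M.apply([0,0,18.7]),M*FLIP),bot.sense()['qpos'],bot.sense()['opening'],bot.sense()['t'])
```

```text
[ 492.261 -230.666  272.575] (array([-0.564, -0.027,  2.017]), array([-0.002,  0.007,  0.006])) (array([-0.537, -0.021,  3.216]), array([-0.002,  0.007,  0.006])) [ 0.011  0.009 -0.761  0.881 -0.625 -0.056] 59.959722412945396 3.35
```

carry_out([
  {"grip":0.4,"offset":[-0.55,-0.02,0],"angular":[-0.002,0.007,0.006]},
  {"grip":0.4,"offset":[0,0,0.7]},
  {"grip":0.4,"offset":[0,0,0.7]},
  {"grip":0.4,"offset":[0,0,0.5]},
  {"grip":0.4,"offset":[0,0,0]},
  {"grip":0.4,"offset":[0,0,0]},
])

```text
schema error: expected keys grip, offset, angular
```

Run:
```python
from h import *
np.set_printoptions(precision=3,suppress=True)
M=marker_R(-54.3,35);g=np.array([526.1,-275.5,139.2]);p,R0=cur()
print(p,delta(p,R0,g-M.apply([0,0,18.7]),M*FLIP),bot.sense()['contact_force'])
a=[cv2.resize(grab(n)['color'][r0:r1,c0:c1,::-1],(400,400),interpolation=cv2.INTER_CUBIC) for n,r0,r1,c0,c1 in(('side',200,320,290,410),('top',110,230,350,470))]
cv2.imwrite('pics/pre.png',np.hstack(a))
```

```text
[ 492.261 -230.666  272.575] (array([-0.537, -0.021,  3.216]), array([-0.002,  0.007,  0.006])) [ 0.59 -0.32  0.27]
```

View pics/pre.png

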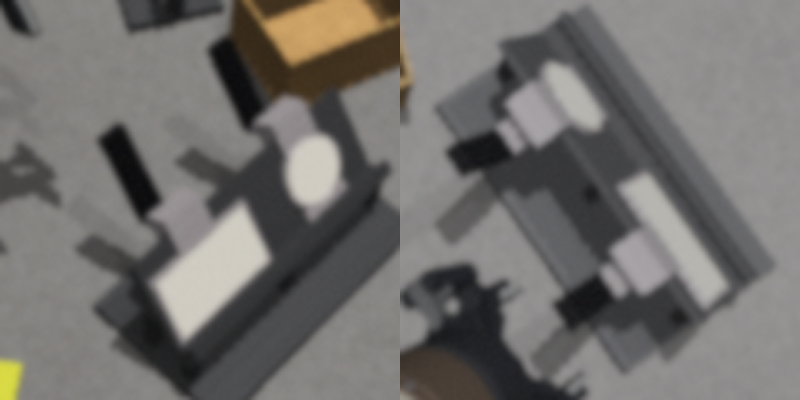

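The move was refused because rows were missing keys. The picture shows the gripper still short of the handle (right panel, handle at (585,305)), lined up with it. I'm resending with all the keys.

carry_out([
  {"grip":0.4,"offset":[-0.55,-0.02,0],"angular":[-0.002,0.007,0.006]},
  {"grip":0.4,"offset":[0,0,0.7],"angular":[0,0,0]},
  {"grip":0.4,"offset":[0,0,0.7],"angular":[0,0,0]},
  {"grip":0.4,"offset":[0,0,0.5],"angular":[0,0,0]},
  {"grip":0.4,"offset":[0,0,0],"angular":[0,0,0]},
  {"grip":0.4,"offset":[0,0,0],"angular":[0,0,0]},
])

```text
t: 4.2
ee_pos: [511.1, -256.5, 180.1]
orientation: [0.138, 0.848, -0.436, 0.268]
contact_force: [0.0, -0.1, -0.7]
opening: 59.7
grasp_force: 0.0
```

Run:
```python
from h import *
np.set_printoptions(precision=3,suppress=True)
M=marker_R(-54.3,35);g=np.array([526.1,-275.5,139.2]);p,R0=cur()
print(p,delta(p,R0,g-M.apply([0,0,18.7]),M*FLIP),bot.sense()['contact_force'])
a=[cv2.resize(grab(n)['color'][r0:r1,c0:c1,::-1],(400,400),interpolation=cv2.INTER_CUBIC) for n,r0,r1,c0,c1 in(('side',200,320,290,410),('top',110,230,350,470))]
cv2.imwrite('pics/pre2.png',np.hstack(a))
```

```text
[ 511.118 -256.515  180.09 ] (array([-0.075, -0.024,  1.321]), array([ 0.001, -0.   , -0.   ])) [ 0.048 -0.127 -0.694]
```

View pics/pre2.png

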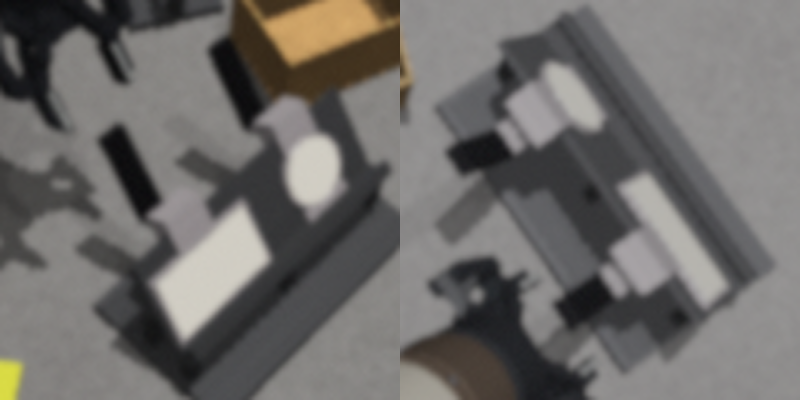

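The fingertips at (60,125) and (125,75) straddle the handle axis (top at (112,133)), so the alignment is good. Now I'll descend and grip.

carry_out([
  {"grip":0.4,"offset":[-0.075,-0.024,0.32],"angular":[0,0,0]},
  {"grip":0.4,"offset":[0,0,0.4],"angular":[0,0,0]},
  {"grip":0.4,"offset":[0,0,0.4],"angular":[0,0,0]},
  {"grip":0.4,"offset":[0,0,0.2],"angular":[0,0,0]},
  {"grip":0.4,"offset":[0,0,0],"angular":[0,0,0]},
  {"grip":-0.1,"offset":[0,0,0],"angular":[0,0,0]},
  {"grip":-0.5,"offset":[0,0,0],"angular":[0,0,0]},
  {"grip":-1,"offset":[0,0,0],"angular":[0,0,0]},
  {"grip":-1,"offset":[0,0,0],"angular":[0,0,0]},
  {"grip":-1,"offset":[0,0,0],"angular":[0,0,0]},
  {"grip":-1,"offset":[0,0,0],"angular":[0,0,0]},
], grip_force=80)

```text
t: 5.68
ee_pos: [533.7, -281.6, 127.8]
orientation: [0.139, 0.849, -0.436, 0.264]
contact_force: [-3.7, 4.3, 5.7]
opening: 23.1
grasp_force: 78.0
```

carry_out([
  {"grip":-1,"offset":[0,0,-0.1],"angular":[0,0,0]},
  {"grip":-1,"offset":[0,0,-0.2],"angular":[0,0,0]},
  {"grip":-1,"offset":[0,0,-0.3],"angular":[0,0,0]},
  {"grip":-1,"offset":[0,0,-0.3],"angular":[0,0,0]},
  {"grip":-1,"offset":[0,0,-0.4],"angular":[0,0,0]},
  {"grip":-1,"offset":[0,0,-0.5],"angular":[0,0,0]},
  {"grip":-1,"offset":[0,0,-0.5],"angular":[0,0,0]},
  {"grip":-1,"offset":[0,0,-0.5],"angular":[0,0,0]},
  {"grip":-1,"offset":[0,0,0],"angular":[0,0,0]},
])

```text
t: 6.8
ee_pos: [488.3, -215.4, 242.8]
orientation: [0.138, 0.849, -0.436, 0.264]
contact_force: [0.7, 1.1, -3.1]
opening: 23.1
grasp_force: 78.9
```

Run:
```python
from h import *
np.set_printoptions(precision=3,suppress=True)
p,R0=cur();s=bot.sense();M=R0*FLIP.inv()
print(p,s['contact_force'],s['opening'],'M z',M.as_matrix()[:,2])
# nominal hook from tool
print('nominal hook',p+M.apply([40,0,18.7-45]))
# turn upright at yaw 6.6, rail
Mt=marker_R(6.6,0); print('turn',delta(p,R0,p,Mt*FLIP)[1])
a=[cv2.resize(grab(n)['color'][r0:r1,c0:c1,::-1],(400,400),interpolation=cv2.INTER_CUBIC) for n,r0,r1,c0,c1 in(('side',160,320,250,410),('top',90,250,320,480))]
cv2.imwrite('pics/lift.png',np.hstack(a))
```

```text
[ 488.277 -215.43   242.799] [ 0.668  1.093 -3.058] 23.072234996567733 M z [-0.328  0.465  0.822]
nominal hook [ 516.094 -254.374  243.958]
turn [ 0.104 -0.173 -0.328]
```

View pics/lift.png

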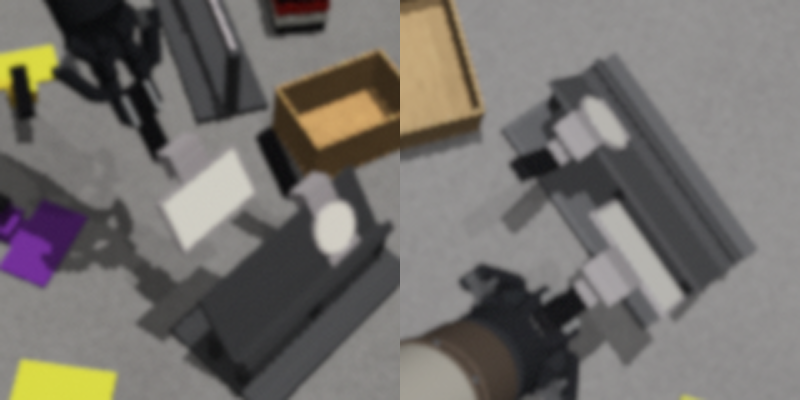

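The marker is out of the rack with its plate square to the gripper (left panel (208,200)). The round marker is undisturbed. Now I'll turn it upright and raise it.

carry_out([
  {"grip":-1,"offset":[0,0,0],"angular":[0.013,-0.0216,-0.041]},
  {"grip":-1,"offset":[0,0,0],"angular":[0.013,-0.0216,-0.041]},
  {"grip":-1,"offset":[0,0,0],"angular":[0.013,-0.0216,-0.041]},
  {"grip":-1,"offset":[0,0,0],"angular":[0.013,-0.0216,-0.041]},
  {"grip":-1,"offset":[0,0,0],"angular":[0.013,-0.0216,-0.041]},
  {"grip":-1,"offset":[0,0,0],"angular":[0.013,-0.0216,-0.041]},
  {"grip":-1,"offset":[0,0,0],"angular":[0.013,-0.0216,-0.041]},
  {"grip":-1,"offset":[0,0,0],"angular":[0.013,-0.0216,-0.041]},
  {"grip":-1,"offset":[0,0,-0.7],"angular":[0,0,0]},
  {"grip":-1,"offset":[0,0,-0.7],"angular":[0,0,0]},
  {"grip":-1,"offset":[0,0,0],"angular":[0,0,0]},
])

```text
t: 8.28
ee_pos: [486.2, -219.3, 314.2]
orientation: [0.013, 1.0, 0.02, 0.017]
contact_force: [0.5, -0.3, -3.0]
opening: 22.9
grasp_force: 79.2
```

Run:
```python
from h import *
np.set_printoptions(precision=3,suppress=True)
p,R0=cur();s=bot.sense();Mt=marker_R(6.6,0)
hook=np.array([610.2,79,230.]);tcp=hook-Mt.apply([40,0,18.7-45])
print(p,s['qpos'],'target',tcp,delta(p,R0,tcp,Mt*FLIP))
```

```text
[ 486.243 -219.303  314.236] [-0.107  0.156 -0.109  0.023 -1.268  1.711] target [570.465  74.403 256.3  ] (array([ 1.881, -5.832,  1.064]), array([ 0.009, -0.01 , -0.024]))
```

carry_out([
  {"grip":-1,"offset":[0,0,0],"angular":[0.009,-0.01,-0.024]},
  {"grip":-1,"offset":[0.27,-0.83,0],"angular":[0,0,0]},
  {"grip":-1,"offset":[0.27,-0.83,0],"angular":[0,0,0]},
  {"grip":-1,"offset":[0.27,-0.83,0],"angular":[0,0,0]},
  {"grip":-1,"offset":[0.27,-0.83,0],"angular":[0,0,0]},
  {"grip":-1,"offset":[0.27,-0.83,0],"angular":[0,0,0]},
  {"grip":-1,"offset":[0.27,-0.83,0],"angular":[0,0,0]},
  {"grip":-1,"offset":[0.27,-0.83,0.4],"angular":[0,0,0]},
  {"grip":-1,"offset":[0,0,0.4],"angular":[0,0,0]},
  {"grip":-1,"offset":[0,0,0],"angular":[0,0,0]},
  {"grip":-1,"offset":[0,0,0],"angular":[0,0,0]},
  {"grip":-1,"offset":[0,0,0],"angular":[0,0,0]},
])

```text
t: 9.78
ee_pos: [545.6, 81.2, 273.9]
orientation: [-0.001, 0.998, 0.058, -0.0]
contact_force: [-0.5, 0.7, -2.6]
opening: 22.9
grasp_force: 79.8
```

Run:
```python
from h import *
np.set_printoptions(precision=3,suppress=True)
p,R0=cur();s=bot.sense();Mt=marker_R(6.6,0);M=R0*FLIP.inv()
hook=np.array([610.2,79,230.]);tcp=hook-Mt.apply([40,0,18.7-45])
print(p,delta(p,R0,tcp,Mt*FLIP)); nh=p+M.apply([40,0,18.7-45]);print('nominal hook',nh, M.as_euler('zyx',degrees=True))
F={n:grab(n) for n in('side','top')}
for n in F:
    f=F[n];P=cloud(f);col=f['color'].astype(int)
    d=P-nh
    m=(col.min(2)>120)&(np.abs(d[...,0])<60)&(np.abs(d[...,1])<75)&(d[...,2]>-105)&(d[...,2]<30)
    L=(P-nh)@M.as_matrix()
    k,l,st,ce=cv2.connectedComponentsWithStats(m.astype(np.uint8))
    for i in range(1,k):
        if st[i,4]>20:
            Q=L[l==i];print(n,ce[i],st[i,4],'local med',np.median(Q,0),np.percentile(Q,4,0),np.percentile(Q,96,0))
            u,sv,v=np.linalg.svd(Q-Q.mean(0),full_matrices=False);print('  normal',v[2])
a=[cv2.resize(F[n]['color'][r0:r1,c0:c1,::-1],(400,400),interpolation=cv2.INTER_CUBIC) for n,r0,r1,c0,c1 in(('side',60,220,240,400),('top',80,240,180,340))]
cv2.imwrite('pics/above.png',np.hstack(a))
```

```text
[545.559  81.227 273.868] (array([0.479, 0.194, 0.351]), array([-0.001,  0.   ,  0.   ]))
nominal hook [585.276  85.919 247.557] [6.674 0.027 0.094]
side [325.525 128.426] 61 local med [-2.367 -0.782 -2.198] [-13.028 -18.289  -4.956] [ 7.946 16.49   0.386]
  normal [ 0.018 -0.005 -1.   ]
side [319.    133.826] 23 local med [-24.071  -2.284 -17.937] [-30.435 -12.398 -20.906] [-17.304  10.573 -15.965]
  normal [ 0.062 -0.152 -0.986]
top [257.918 161.531] 49 local med [ 10.762 -29.367 -33.981] [  5.72  -52.832 -41.739] [ 12.976 -14.092  -0.289]
  normal [-0.997  0.009 -0.071]
```

View pics/above.png

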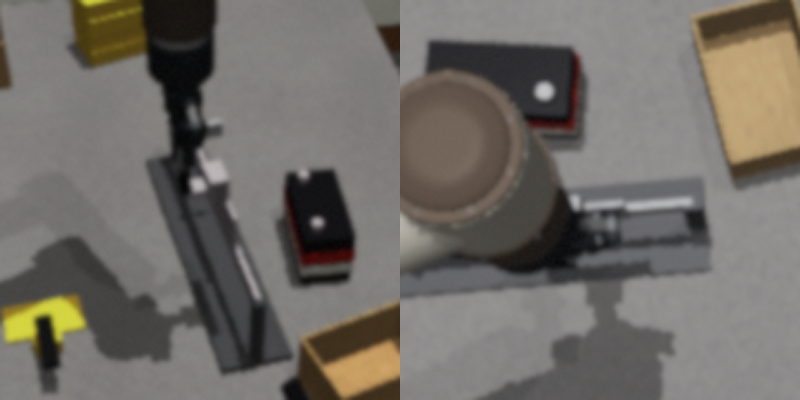

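The marker hangs upright in the gripper on the near side of the open rail. The hook bridge is at left panel (212,172) and the rail beyond at (245,270). The measured hook sits about 1.5 mm short in x and 5.5 mm below nominal. I'll shift it over the rail line and lower partway.

carry_out([
  {"grip":-1,"offset":[0.494,0.338,0],"angular":[0,0,0]},
  {"grip":-1,"offset":[0,0,0],"angular":[0,0,0]},
  {"grip":-1,"offset":[0,0,0.3],"angular":[0,0,0]},
  {"grip":-1,"offset":[0,0,0],"angular":[0,0,0]},
  {"grip":-1,"offset":[0,0,0],"angular":[0,0,0]},
])

```text
t: 10.5
ee_pos: [571.3, 68.1, 258.0]
orientation: [-0.001, 0.998, 0.059, -0.001]
contact_force: [-0.3, 0.5, -2.7]
opening: 22.9
grasp_force: 79.9
```

```bash
cat > m.py <<'E'
from h import *
np.set_printoptions(precision=3,suppress=True)
p,R0=cur();s=bot.sense();M=R0*FLIP.inv()
nh=p+M.apply([40,0,18.7-45]);print(p,'nominal hook',nh, M.as_euler('zyx',degrees=True),s['contact_force'],s['t'],'rail x err (nominal)',nh[0]-(620.3-.118*nh[1]))
F={n:grab(n) for n in('side','top')}
for n in F:
    f=F[n];P=cloud(f);col=f['color'].astype(int)
    L=(P-nh)@M.as_matrix()
    m=(col.min(2)>110)&(np.abs(L[...,0])<60)&(np.abs(L[...,1])<75)&(L[...,2]>-105)&(L[...,2]<30)
    k,l,st,ce=cv2.connectedComponentsWithStats(m.astype(np.uint8))
    for i in range(1,k):
        if st[i,4]>15:
            Q=L[l==i];print(n,ce[i],st[i,4],'local med',np.median(Q,0),np.percentile(Q,4,0),np.percentile(Q,96,0))
E
python3 m.py
```

```text
[571.347  68.123 258.045] nominal hook [611.016  72.867 231.672] [6.77  0.112 0.061] [-0.339  0.488 -2.68 ] 10.5 rail x err (nominal) -0.6857232512393239
side [332.095 136.042] 95 local med [-9.266 -1.738 -3.912] [-29.832 -17.706 -20.88 ] [ 6.363 16.658 -0.34 ]
```

carry_out([
  {"grip":-1,"offset":[0.014,0,0.3],"angular":[0,0,0]},
  {"grip":-1,"offset":[0,0,0.4],"angular":[0,0,0]},
  {"grip":-1,"offset":[0,0,0.4],"angular":[0,0,0]},
  {"grip":-1,"offset":[0,0,0.3],"angular":[0,0,0]},
  {"grip":-1,"offset":[0,0,0.2],"angular":[0,0,0]},
  {"grip":-1,"offset":[0,0,0],"angular":[0,0,0]},
  {"grip":-1,"offset":[0,0,0],"angular":[0,0,0]},
])

```text
t: 11.48
ee_pos: [572.8, 68.3, 178.8]
orientation: [-0.001, 0.998, 0.059, -0.0]
contact_force: [0.4, 0.3, -2.8]
opening: 23.0
grasp_force: 79.9
```

```bash
python3 m.py
```

```text
[572.793  68.3   178.802] nominal hook [612.511  73.045 152.502] [6.751 0.012 0.093] [ 0.444  0.343 -2.841] 11.475 rail x err (nominal) 0.8298121748659923
side [332.319 154.064] 94 local med [-8.541 -1.729 -2.635] [-30.205 -18.669 -19.563] [ 7.015 17.68   1.509]
side [339.196 168.239] 46 local med [ -0.721 -43.693 -31.095] [ -6.199 -70.934 -44.712] [  9.05  -21.803 -25.76 ]
top [271.226 159.387] 31 local med [  9.939 -33.882 -36.874] [  3.092 -50.585 -42.506] [ 12.435 -21.918 -27.29 ]
top [283.786 161.929] 28 local med [ -1.01  -65.019 -28.406] [ -3.344 -74.02  -36.309] [  2.82  -55.487 -25.466]
```

carry_out([
  {"grip":-1,"offset":[-0.01,0,0.2],"angular":[0,0,0]},
  {"grip":-1,"offset":[0,0,0.1],"angular":[0,0,0]},
  {"grip":-1,"offset":[0,0,0.06],"angular":[0,0,0]},
  {"grip":-1,"offset":[0,0,0],"angular":[0,0,0]},
])

```text
t: 12.08
ee_pos: [571.5, 68.1, 159.7]
orientation: [-0.001, 0.998, 0.059, -0.001]
contact_force: [0.9, -0.6, -3.5]
opening: 23.1
grasp_force: 79.9
```

carry_out([
  {"grip":-1,"offset":[0,0,0.03],"angular":[0,0,0]},
  {"grip":-1,"offset":[0,0,0.03],"angular":[0,0,0]},
  {"grip":-1,"offset":[0,0,0],"angular":[0,0,0]},
])

```text
t: 12.45
ee_pos: [571.6, 68.1, 157.0]
orientation: [-0.001, 0.998, 0.059, -0.001]
contact_force: [-0.0, -0.1, -2.5]
opening: 23.0
grasp_force: 79.9
```

carry_out([
  {"grip":-1,"offset":[0,0,0.02],"angular":[0,0,0]},
  {"grip":-1,"offset":[0,0,0.02],"angular":[0,0,0]},
  {"grip":-1,"offset":[0,0,0],"angular":[0,0,0]},
])

```text
t: 12.82
ee_pos: [571.7, 68.2, 156.0]
orientation: [-0.001, 0.998, 0.059, -0.0]
contact_force: [-3.5, 0.4, 4.5]
opening: 23.2
grasp_force: 80.6
```

carry_out([
  {"grip":-1,"offset":[0,0,0.02],"angular":[0,0,0]},
  {"grip":-1,"offset":[0,0,0.01],"angular":[0,0,0]},
  {"grip":-1,"offset":[0,0,0],"angular":[0,0,0]},
])

```text
t: 13.2
ee_pos: [571.7, 68.1, 155.9]
orientation: [-0.001, 0.998, 0.059, -0.0]
contact_force: [-8.0, 0.3, 10.7]
opening: 22.8
grasp_force: 81.3
```

Contact at TCP z 156, matching the predicted seat height. I'll relax the pressure slightly and slide under the rod.

carry_out([
  {"grip":-1,"offset":[0,0,-0.035],"angular":[0,0,0]},
  {"grip":-1,"offset":[0,0,0],"angular":[0,0,0]},
  {"grip":-1,"offset":[0,-0.2,0],"angular":[0,0,0]},
  {"grip":-1,"offset":[0,-0.3,0],"angular":[0,0,0]},
  {"grip":-1,"offset":[0,-0.3,0],"angular":[0,0,0]},
  {"grip":-1,"offset":[0,-0.3,0],"angular":[0,0,0]},
  {"grip":-1,"offset":[0,-0.3,0],"angular":[0,0,0]},
  {"grip":-1,"offset":[0,0,0],"angular":[0,0,0]},
])

```text
t: 14.2
ee_pos: [563.6, 140.3, 155.9]
orientation: [-0.002, 0.998, 0.06, -0.0]
contact_force: [-1.2, 0.3, 6.3]
opening: 23.1
grasp_force: 80.9
```

```bash
python3 m.py
```

```text
[563.572 140.257 155.898] nominal hook [603.275 145.126 129.598] [6.875 0.022 0.177] [-1.151  0.343  6.325] 14.2 rail x err (nominal) 0.09962823974115054
side [327.564 146.2  ] 110 local med [-4.634 -6.891 -3.877] [-28.72  -65.595 -20.305] [ 6.839 24.161 20.672]
top [242.865 164.167] 96 local med [  2.865 -37.445  -4.888] [ -2.039 -71.047 -37.221] [ 12.483 -11.822   0.462]
```

carry_out([
  {"grip":-1,"offset":[0,-0.2,0],"angular":[0,0,0]},
  {"grip":-1,"offset":[0,-0.3,0],"angular":[0,0,0]},
  {"grip":-1,"offset":[0,-0.3,0],"angular":[0,0,0]},
  {"grip":-1,"offset":[0,-0.3,0],"angular":[0,0,0]},
  {"grip":-1,"offset":[0,-0.3,0],"angular":[0,0,0]},
  {"grip":-1,"offset":[0,-0.3,0],"angular":[0,0,0]},
  {"grip":-1,"offset":[0,-0.3,0],"angular":[0,0,0]},
  {"grip":-1,"offset":[0,-0.3,0],"angular":[0,0,0]},
  {"grip":-1,"offset":[0,-0.2,0],"angular":[0,0,0]},
  {"grip":-1,"offset":[0,0,0],"angular":[0,0,0]},
  {"grip":-1,"offset":[0,0,0],"angular":[0,0,0]},
])

```text
t: 15.68
ee_pos: [548.4, 263.6, 155.9]
orientation: [-0.001, 0.998, 0.059, -0.001]
contact_force: [-1.2, -1.2, 4.9]
opening: 23.0
grasp_force: 80.9
```

```bash
python3 m.py
python3 - <<'E'
import numpy as np,cv2
a=[cv2.resize(np.load(f'last_{n}.npz')['color'][r0:r1,c0:c1,::-1],(400,400),interpolation=cv2.INTER_CUBIC) for n,r0,r1,c0,c1 in(('side',75,165,280,370),('top',105,225,110,230))]
cv2.imwrite('pics/tab.png',np.hstack(a))
E
```

```text
[548.363 263.604 155.95 ] nominal hook [588.046 268.421 129.611] [6.817 0.074 0.15 ] [-1.247 -1.228  4.915] 15.675 rail x err (nominal) -0.5798486466219401
side [318.069 124.208] 72 local med [ -5.567 -11.609   2.322] [-28.559 -64.762 -19.441] [ 4.771  5.553 14.897]
top [186.29  168.556] 162 local med [  1.79  -28.753  13.639] [ -3.311 -71.511  -3.157] [11.982  2.432 18.035]
```

View pics/tab.png

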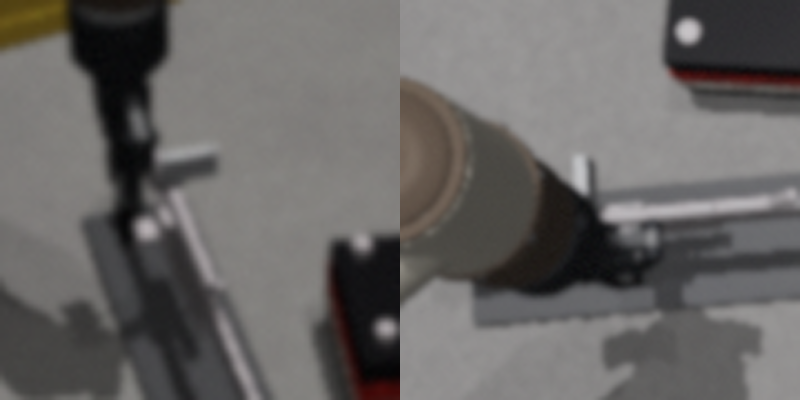

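The gripper is just short of the tab (right panel, tab at (583,175)) and the hook is under the rod. About 10.5 mm remains, then I release and rise.

carry_out([
  {"grip":-1,"offset":[0,-0.11,0],"angular":[0,0,0]},
  {"grip":-1,"offset":[0,-0.1,0],"angular":[0,0,0]},
  {"grip":-1,"offset":[0,0,-0.01],"angular":[0,0,0]},
  {"grip":-1,"offset":[0,0,0],"angular":[0,0,0]},
  {"grip":-0.4,"offset":[0,0,0],"angular":[0,0,0]},
  {"grip":-0.2,"offset":[0,0,0],"angular":[0,0,0]},
  {"grip":0,"offset":[0,0,0],"angular":[0,0,0]},
  {"grip":0.1,"offset":[0,0,0],"angular":[0,0,0]},
  {"grip":0.1,"offset":[0,0,0],"angular":[0,0,0]},
])

```text
t: 16.9
ee_pos: [547.5, 272.3, 156.1]
orientation: [-0.001, 0.998, 0.059, -0.001]
contact_force: [0.4, 0.5, -0.5]
opening: 47.0
grasp_force: 0.0
```

carry_out([
  {"grip":0.1,"offset":[0,0,-0.1],"angular":[0,0,0]},
  {"grip":0.1,"offset":[0,0,-0.3],"angular":[0,0,0]},
  {"grip":0.1,"offset":[0,0,-0.5],"angular":[0,0,0]},
  {"grip":0.1,"offset":[0,0,-0.8],"angular":[0,0,0]},
  {"grip":0.1,"offset":[-0.6,0,-0.8],"angular":[0,0,0]},
  {"grip":0.1,"offset":[-0.9,0,0],"angular":[0,0,0]},
  {"grip":0.1,"offset":[-0.9,0,0],"angular":[0,0,0]},
  {"grip":0.1,"offset":[-0.9,0,0],"angular":[0,0,0]},
  {"grip":0.1,"offset":[0,0,0],"angular":[0,0,0]},
])

```text
t: 18.02
ee_pos: [382.0, 252.1, 283.5]
orientation: [-0.002, 0.998, 0.06, 0.0]
contact_force: [0.0, 0.6, 0.5]
opening: 47.2
grasp_force: 0.0
```

Run:
```python
from h import *
np.set_printoptions(precision=1,suppress=True)
F={n:grab(n) for n in('side','top')}
Rr=R.from_euler('z',6.65,degrees=True).as_matrix()
o=np.array([587.5,277.5,125.])
for n in F:
    f=F[n];L=(cloud(f)-o)@Rr;col=f['color'].astype(int);br=col.min(2)>105
    box=lambda x,y,z:(L[...,0]>x[0])&(L[...,0]<x[1])&(L[...,1]>y[0])&(L[...,1]<y[1])&(L[...,2]>z[0])&(L[...,2]<z[1])
    for nm,m in {'tab':br&box((-20,50),(-30,30),(40,60)),'plate':br&box((4,25),(-90,90),(-100,-25)),'arm/bridge':br&box((-40,-10),(-45,45),(-30,6)),'bridge':br&box((-14,14),(-30,30),(-3,9)),'handle':(col.max(2)<50)&box((-70,-20),(-40,40),(-30,90))}.items():
        Q=L[m]
        if len(Q)>4: print(n,nm,len(Q),np.median(Q,0),np.percentile(Q,4,0),np.percentile(Q,96,0))
a=[cv2.resize(F[n]['color'][r0:r1,c0:c1,::-1],(400,400),interpolation=cv2.INTER_CUBIC) for n,r0,r1,c0,c1 in(('side',75,165,280,370),('top',120,220,110,210))]
cv2.imwrite('pics/rel.png',np.hstack(a)); print(bot.sense()['contact_force'])
```

```text
side tab 23 [12.5 -1.3 45.5] [-7.6 -6.3 43. ] [34.1  6.3 49.7]
side arm/bridge 34 [-19.8   0.  -14.3] [-32.9 -13.9 -17.6] [-11.   15.8   3.3]
side bridge 17 [-8.8 -4.8  2.1] [-13.4 -20.2  -0.9] [ 6.4 18.1  4.4]
side handle 71 [-47.1 -12.2  28.5] [-51.7 -16.2 -16.6] [-41.6   2.3  66.7]
top tab 84 [18.4  1.7 47.6] [-3.5 -2.3 42.5] [38.6  6.  51.2]
top arm/bridge 101 [-17.   -0.3 -12.5] [-30.  -10.5 -16.9] [-10.8  17.2   3.4]
top bridge 97 [-6.   0.1  3.3] [-12.4 -16.5  -0.5] [11.4 19.9  6.1]
top handle 93 [-45.6  -7.2  55.8] [-48.9 -11.7  -5.9] [-39.2   8.   68.8]
[ 0.3 -0.3 -0.5]
```

View pics/rel.png

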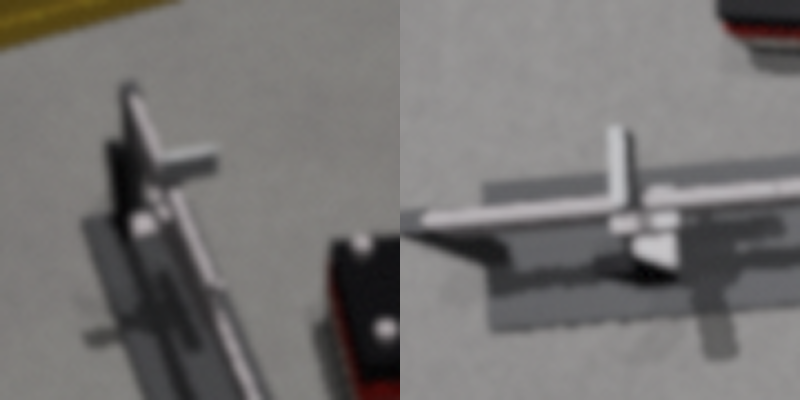

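The marker hangs under the tab. In tab-frame y the bridge centre reads −1 mm (side) and +1.7 mm (top), and the tab −1.3 and +1.7. I'll check the tilt quickly, then hand in.

Run:
```python
from h import *
Rr=R.from_euler('z',6.65,degrees=True).as_matrix();o=np.array([587.5,277.5,125.])
ok=True
for n in('side','top'):
    f=dict(np.load(f'last_{n}.npz'));L=(cloud(f)-o)@Rr;col=f['color'].astype(int)
    m=(col.max(2)<50)&(np.abs(L[...,0]+45)<14)&(np.abs(L[...,1])<25)&(L[...,2]>-20)&(L[...,2]<75)
    Q=L[m];z=Q[:,2]
    fx,fy=[np.polyfit(z,Q[:,i],1)[0] for i in(0,1)];print(n,'tilt x,y',fx,fy)
    if n=='side': ok=abs(fx)<.12 and abs(fy)<.12
print('sign off:',ok, bot.sign_off() if ok else '')
```

```text
side tilt x,y -0.005167277476259305 0.019093952254480566
top tilt x,y -0.043451843684408416 0.09418631001996912
the job is handed in; nothing more can be done
sign off: True None
```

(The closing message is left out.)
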